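# Hang the drilling template on its sloping pin stand

## Task

Put the drilling template with the red grip bar away on the green sloping stand: hang it on the two pins by its two large square holes, with the edge that has those holes uppermost, so that the plate lies flush on the slope. Let go of it there, and leave the other things on the bench where they are.

Things in the scene. Friction and masses are not known exactly. Their poses are not given: they have to be found in the camera images.
- template: Loose drilling template, about 0.25 kg, lying flat: aluminium plate 70 (x) x 130 (y) x 6 mm with two large square holes near its +x long edge and small brass bushes along the other. A red grip bar stands on its middle, 14 (x) x 56 (y) mm, top at z = 42 mm. Origin: centre of the plate's underside; z up, x towards the large-hole edge, at the start roughly away from the robot.
- hole_left (a point): Centre of the template's +y large square through hole (16 x 16 mm), on the plate's underside, at x = +20, y = +48 mm of the template. Axes as the template.
- hole_right (a point): Centre of the template's -y large square through hole (16 x 16 mm), on the plate's underside, at x = +20, y = -48 mm of the template. Axes as the template.
- stand: Green folded sheet-metal stand fixed to the bench, 150 x 170 mm foot, about 73 mm high; origin at the centre of the foot's underside, z up, -x is its low front, which faces roughly towards the robot. Its sloping top panel rises from front to back at 30 degrees.
- panel: The stand's sloping top panel, fixed, 114 (x, up the slope) x 170 (y) mm. Origin: centre of its upper surface, 42 mm above the bench; x points up the slope, z is the surface's outward normal (30 degrees from vertical, leaning to the front). Two steel pins stand square to it.
- pin_left (a point): Foot of the +y steel pin, on its axis in the panel's surface, at x = +20, y = +48 mm of the panel. The pin runs 22 mm along the panel's z, 8 mm diameter, the last 5 mm tapered. Axes as the panel.
- pin_right (a point): Foot of the -y steel pin, on its axis in the panel's surface, at x = +20, y = -48 mm of the panel. The pin runs 22 mm along the panel's z, 8 mm diameter, the last 5 mm tapered. Axes as the panel.
- tape_measure: Bystander, loose: yellow tape measure, 37x78x62 mm; origin at the centre of its underside. Leave it alone.
- pencil_tin: Bystander, loose: red round tin with a silver lid, 66 dia x 64 high mm; origin at the centre of its underside. Leave it alone.
- chuck_key: Bystander, loose: grey T-shaped drill chuck key lying flat, 55x62x16 mm; origin at the centre of its underside. Leave it alone.
- sanding_block: Bystander, loose: brown cork sanding block, 62x111x32 mm; origin at the centre of its underside. Leave it alone.

How it is judged:
By the outcome, as a careful person would: the job done as asked, in the order asked, and still so for the second after the job is handed in, with the robot touching nothing.
It also fails if it takes over 42 s, if anything falls off the work surface, if the arm or the gripper's body presses on something with over 40 N, if the wrist force passes 120 N, or if a joint passes its speed limit or range.

## Robot

A 6-joint arm with a two-finger parallel gripper is mounted at the origin on a cart in front of the work surface, level with it; the furniture and walls round the work are solid. World frame = base frame: x ahead of the robot, y to its left, z up, the work surface at z = 0. Lengths are in m, angles in rad, forces in N, time in s.
With the tool pointing down it reaches from about 0.275 to 0.85 m from the base axis. Payload 19 kg.
Tool frame: the origin (TCP) lies on the mounting face of the last link; the fingertips stand 173 mm ahead of it and the grasp point (between the pads) lies 155 mm ahead of it; z points along the fingers, y is the line along which they close (so a half turn about z gives the same grasp; the last joint's range is limited). The gripper opens to 85 mm and grips with 20 to 120 N. Pads are 22 mm wide; open, the fingers measure 114 mm over their backs; the gripper's body (76 mm by 85 mm) begins 54 mm behind the grasp point. The pads swing forward as they close: fully open they stand 13 mm farther back than shut.
Start: joints at [1.177, 0.15, 1.437, -0, 1.554, -0.134], TCP at [0.148, 0.556, 0.405] pointing down, gripper open.
Joint ranges: [-2.8, 2.8], [-0.68, 2.1], [0.12, 2.68], [-1.39, 4.53], [0.16, 2.79], [-2.81, 2.81]. Speed limits (rad/s): [1.89, 1.89, 2.22, 3.01, 3.01, 3.01].

## Interface

Orientations are given as a 3x3 rotation matrix whose columns are the frame's x, y, z axes.
In Python, from workcell import env, ticket, get_image gives the robot as it stands (env), with the cameras as plain functions and the job (ticket).
- The arm moves only by the tool steer_hand, called after ">>>" as name([rows], argument=value, ...), one row to a line, values as JSON. Schema: {"type":"object","properties":{"deltas":{"type":"array","items":{"type":"array","prefixItems":[{"type":"array","items":{"type":"number"},"minItems":3,"maxItems":3},{"type":"number"}],"minItems":2,"maxItems":2},"minItems":1,"maxItems":8},"aperture":{"type":"number"},"only":{"type":"string"},"quiet":{"type":"boolean"},"lines":{"type":"string"}},"required":["deltas"],"additionalProperties":false}. deltas is a list of rows, 1 to 8 of them, each written [[dx, dy, dz], turn]: dx, dy, dz in m, then a turn about the tool's z in rad; each row shifts and turns the commanded pose from where the row before left it, along the tool's axes as they then stand; what a row does not reach is not made up. A row lasts 1/8 s, in which the tool goes at most 0.0625 m and 0.188 rad, less where a joint would pass 70% of its speed; a pose out of reach is approached as far as the arm can. aperture is the opening from 0.0 (shut) to 1.0 (fully open), set as the call begins (left out keeps the last). The fingers move at their own pace and stop on an object; the grip force is fixed at half the most. Time passes only in rows, so rows that do not move let the fingers close. The tool returns the time, the measured TCP pose, the force, the opening and the grip force at its end. only (a regular expression) keeps the lines of the reply that match it, lines (a string "A,B") keeps lines A to B, and quiet returns only ok. Input that does not fit is refused with a message, and nothing moves.
- env.get_state(): the state, without advancing time (a new reading comes with each control period).
- get_image(name): name is "side" or "top" or "wrist"; returns a dict with "frame" (384x512x3 uint8, red, green, blue), "mtx" (3x3 intrinsics, pixels), "rvec" (rotation vector, rad) and "tvec" (3), from world to camera coordinates, as OpenCV has them; the wrist camera has in their place "hand_eye" (4x4, takes a point from camera to tool coordinates, whose origin is the TCP and whose axes are the flange's). Camera axes: x right, y down, z forward; pixel columns grow to the right and rows downward; lengths in m; the calibration is good to about 2 mm. A picture is of the moment at which its call begins: read the wrist's pose just before it. There is no depth.
- ticket.job_done(): hands the job in; it is judged then, once.
The state is a dict: "clock": time; "q": joint angles; "qvel": joint speeds; "joint_torque": joint torques, N m; "tool_pos": TCP position; "tool_rot": TCP orientation; "contact_force": force on the tool from outside, world axes, zero at the start; "moment": the same for the moment, N m; "gripper_width": opening from 0.0 (shut) to 1.0 (fully open); "gripper_force": force on a finger pad.
Only numpy, scipy, OpenCV 4.12 (cv2) and the standard library are available. Lean on these libraries where they do the work, as an engineer would, in place of code of your own. Each camera call takes 0.05 s, during which the arm holds its last target. There are 200 camera calls.

## Working session

There is one attempt and no reset: what is moved stays moved. The work goes in short steps, Python scripts to look and compute and a tool call to move; the robot and the scene stay as the last step left them, time stands still between calls to the robot, and variables do not carry over. Pictures are saved under pics/ and viewed, at most 10 in all, crops included, and the job is handed in when it is done.

```bash
ls; mkdir -p pics
```

Run:
```python
from workcell import env, ticket, get_image
import cv2,json
s=env.get_state();print({k:s[k] for k in('clock','tool_pos','tool_rot','gripper_width')})
for n in('top','side'):
    d=get_image(n);cv2.imwrite(f'pics/{n}0.png',d['frame'][:,:,::-1])
    print(n,d['mtx'],d['rvec'],d['tvec'])
d=get_image('wrist');print(d['mtx'],d['hand_eye'])
```

```text
pics
workcell.py
{'clock': 0.0, 'tool_pos': array([0.14774253, 0.55566263, 0.40406542]), 'tool_rot': array([[-9.66421545e-01,  2.56961374e-01, -5.00056230e-04],
       [ 2.56961787e-01,  9.66420911e-01, -1.12354859e-03],
       [ 1.94556207e-04, -1.21431691e-03, -9.99999244e-01]]), 'gripper_width': 1.0025933473128}
top [[448.8549381    0.         257.88316714]
 [  0.         448.8549381  192.22978056]
 [  0.           0.           1.        ]] [ 1.80201741 -2.19228191  0.45976685] [0.10930706 0.56202201 1.08785447]
side [[486.74387128   0.         253.89544744]
 [  0.         486.74387128 199.45735629]
 [  0.           0.           1.        ]] [ 1.91545937 -1.87571351  0.56373325] [-0.01419404  0.55171017  0.79477756]
[[329.39966271   0.         253.52812501]
 [  0.         329.39966271 192.7996214 ]
 [  0.           0.           1.        ]] [[ 5.73665234e-04 -9.48418094e-01 -3.17021749e-01  8.22654578e-02]
 [ 9.99999775e-01  6.54100236e-04 -1.47293978e-04  1.94134771e-04]
 [ 3.47060275e-04 -3.17021593e-01  9.48418256e-01  3.09501449e-02]
 [ 0.00000000e+00  0.00000000e+00  0.00000000e+00  1.00000000e+00]]
```

View pics/top0.png

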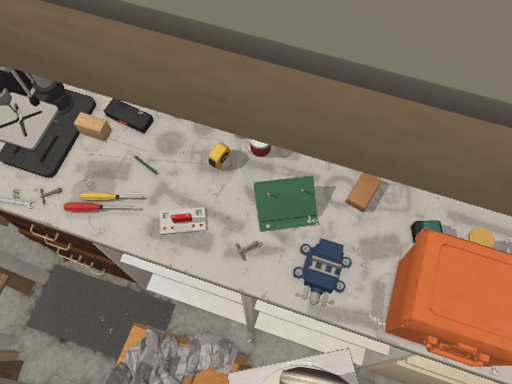

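View pics/side0.png

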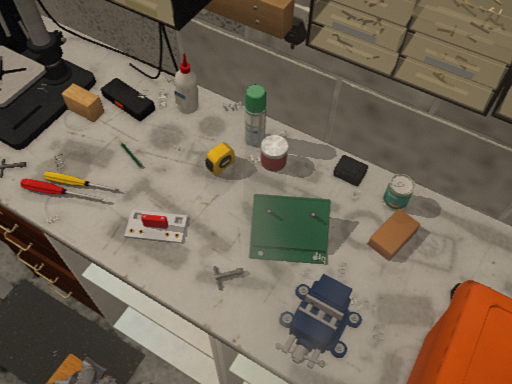

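Create h.py:
```python
import numpy as np,cv2
from workcell import env, ticket, get_image
def proj(d,P):
    return cv2.projectPoints(np.float64(P).reshape(-1,3),d['rvec'],d['tvec'],d['mtx'],None)[0].reshape(-1,2)
def wristcam(d,s):
    H=np.eye(4);H[:3,:3]=s['tool_rot'];H[:3,3]=s['tool_pos'];M=np.linalg.inv(H@np.array(d['hand_eye']))
    d['rvec']=cv2.Rodrigues(M[:3,:3])[0];d['tvec']=M[:3,3];return d
def ray(d,uv,z):
    R=cv2.Rodrigues(np.float64(d['rvec']))[0];c=-R.T@np.float64(d['tvec'])
    v=R.T@np.linalg.inv(d['mtx'])@np.array([uv[0],uv[1],1.]);return c+v*(z-c[2])/v[2]
```

Run:
```python
from h import *
s=env.get_state();w=wristcam(get_image('wrist'),s);cv2.imwrite('pics/w0.png',w['frame'][:,:,::-1])
t=get_image('top');sd=get_image('side')
print('base',proj(t,[[0,0,0],[.148,.556,.2]]))
for n,d,a,b in(('top',t,(183,220),(285,204)),('side',sd,(156,226),(290,228))):
    print(n,ray(d,a,.006),ray(d,b,.042))
def crop(d,x,y,w=96,h=72): return cv2.resize(d['frame'][y:y+h,x:x+w,::-1],None,fx=4,fy=4,interpolation=cv2.INTER_CUBIC)
im=np.vstack([np.hstack([crop(t,135,185),crop(t,240,168)]),np.hstack([crop(sd,108,190),crop(sd,243,190)])])
cv2.imwrite('pics/c0.png',im)
```

```text
base [[302.98388079 424.12325769]
 [ 31.34462484 409.8094373 ]]
top [0.57776817 0.2182532  0.006     ] [ 0.55519482 -0.07638433  0.042     ]
side [0.57685532 0.21867571 0.006     ] [ 0.55817777 -0.08239103  0.042     ]
```

View pics/c0.png

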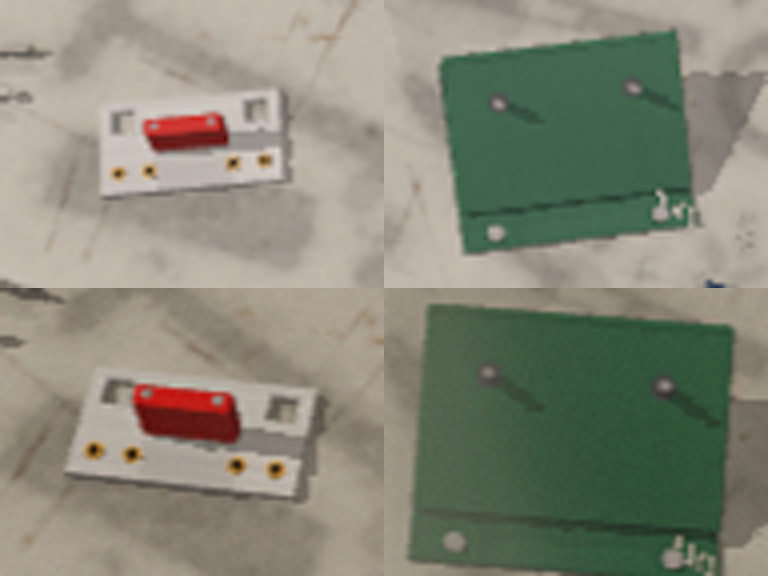

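View pics/w0.png

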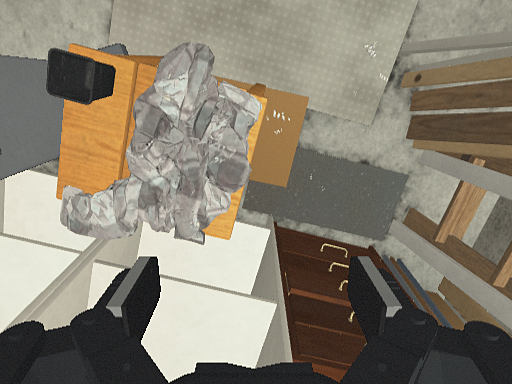

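Create fit.py:
```python
from h import *
from scipy.optimize import least_squares
t=get_image('top');sd=get_image('side')
def px(l,ox,oy,sx,sy): return (np.array(l,float)-[sx,sy]+.5)/4-.5+[ox,oy]
T=[[20,48],[20,-48],[35,65],[35,-65],[-35,-65],[-35,65]]
T=np.array([[x,y,6] for x,y in T])/1000
Tt=px([(122,122),(257,110),(100,104),(283,90),(286,178),(100,196)],135,185,0,0)
Ts=px([(119,391),(284,408),(96,368),(318,389),(300,498),(66,473)],108,190,0,288)
S=np.array([[20,48,22],[20,-48,22],[57,85,0],[57,-85,0]])/1000
St=px([(498,103),(633,88),(441,58),(676,30)],240,168,384,0)
Ss=px([(488,373),(664,386),(429,304),(733,326)],243,190,384,288)
def Rz(a): return cv2.Rodrigues(np.array([0,0,a]))[0]
Rt=cv2.Rodrigues(np.array([0,-np.pi/6,0]))[0]
def wT(p): return T@Rz(p[2]).T+[p[0],p[1],0]
def wS(p): return S@(Rz(p[2])@Rt).T+[p[0],p[1],.042]
for nm,w,a,b,x0 in(('T',wT,Tt,Ts,[.58,.22,0]),('S',wS,St,Ss,[.55,-.08,0])):
    for use in('ts','t','s'):
        f=lambda p:np.concatenate([(proj(d,w(p))-o).ravel() for c,d,o in(('t',t,a),('s',sd,b)) if c in use])
        r=least_squares(f,x0);print(nm,use,r.x.round(4),f(r.x).round(1) if use=='ts' else '')
```

```bash
python3 fit.py
```

```text
T ts [ 0.5784  0.2188 -0.0911] [ 0.9 -0.1  0.2 -0.3  0.4  0.2 -0.8 -0.7 -0.2 -0.1  0.8 -0.1  0.   0.4
 -0.   0.3  0.1 -0.   0.   0.2 -1.3 -0.3 -0.   0.1]
T t [ 0.5779  0.2196 -0.1009] 
T s [ 0.5788  0.2183 -0.0845] 
S ts [ 0.5734 -0.0815 -0.0676] [ 0.5  0.4  0.6  0.2 -0.2 -0.5  0.1 -0.4 -0.3  0.1  0.2  0.3 -0.8 -0.4
  0.1  0. ]
S t [ 0.5733 -0.0807 -0.0708] 
S s [ 0.5734 -0.082  -0.0653]
```

>>> steer_hand([
  [[-0.0503,-0.0215,0],0],
  [[-0.0503,-0.0215,0],0],
  [[-0.0503,-0.0215,0],0],
  [[-0.0503,-0.0215,0],0],
  [[-0.0503,-0.0215,0],0],
  [[-0.0503,-0.0215,0],0],
  [[-0.0503,-0.0215,0],0],
  [[-0.0503,-0.0215,0],0],
])

```text
clock: 1.4
tool_pos: [0.4937, 0.2847, 0.4048]
tool_rot: [[-0.966, 0.257, 0.0], [0.257, 0.966, 0.0], [-0.0, 0.0, -1.0]]
contact_force: [0.9, 1.2, -0.5]
gripper_width: 0.995
gripper_force: 0.0
```

>>> steer_hand([
  [[-0.0503,-0.0215,0],0],
  [[-0.0503,-0.0215,0],0],
  [[0,0,0.03],-0.169],
  [[0,0,0.03],0],
  [[0,0,0],0],
])

```text
clock: 2.02
tool_pos: [0.5784, 0.2185, 0.3427]
tool_rot: [[-0.996, 0.091, -0.004], [0.091, 0.996, -0.001], [0.004, -0.001, -1.0]]
contact_force: [-0.3, -0.3, 0.4]
gripper_width: 1.001
gripper_force: 0.0
```

Run:
```python
from h import *
s=env.get_state();w=wristcam(get_image('wrist'),s);cv2.imwrite('pics/w1.png',w['frame'][:,:,::-1])
print(s['clock'],s['tool_pos'],s['tool_rot'])
```

```text
2.025 [0.57839817 0.21850636 0.34270301] [[-9.95836926e-01  9.10752343e-02 -3.75739655e-03]
 [ 9.10794988e-02  9.95843143e-01 -9.79538334e-04]
 [ 3.65256590e-03 -1.31768224e-03 -9.99992461e-01]]
```

View pics/w1.png

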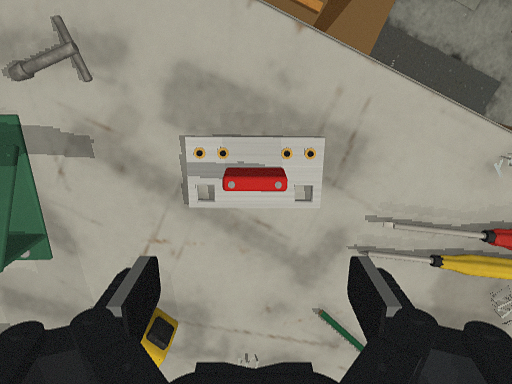

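Run:
```python
from h import *
s=env.get_state();w=wristcam(get_image('wrist'),s)
P=lambda x,y,z:np.array([.5784+np.cos(-.091)*x-np.sin(-.091)*y,.2188+np.sin(-.091)*x+np.cos(-.091)*y,z])
print(proj(w,[P(.02,.048,.006),P(.02,-.048,.006),P(.035,.065,.006),P(.035,-.065,.006)]))
a,b=ray(w,(304.,192),.006),ray(w,(205.5,191.5),.006)
m=(a+b)/2;yaw=np.arctan2(-(a-b)[0],(a-b)[1]);print(a,b,m-.02*np.array([np.cos(yaw),np.sin(yaw),0]),yaw)
```

```text
[[302.28168088 192.43709002]
 [204.7653955  192.37199379]
 [318.5966386  206.70409319]
 [188.445035   206.61358353]]
[0.6023785  0.26648737 0.006     ] [0.5931243 0.1700247 0.006    ] [0.57784281 0.22016598 0.006     ] -0.09564286190161013
```

>>> steer_hand([
  [[0,0.001,0.05],0],
  [[0,0,0.05],0],
  [[0,0,0.05],0],
  [[0,0,0.012],0],
  [[0,0,0],0],
])

```text
clock: 2.75
tool_pos: [0.5793, 0.2199, 0.1842]
tool_rot: [[-0.996, 0.091, 0.001], [0.091, 0.996, 0.0], [-0.001, 0.0, -1.0]]
contact_force: [0.5, -0.5, 1.6]
gripper_width: 1.003
gripper_force: 0.0
```

>>> steer_hand([
  [[0,0,0],0],
  [[0,0,0],0],
  [[0,0,0],0],
  [[0,0,0],0],
  [[0,0,0],0],
  [[0,0,0],0],
], aperture=0)

```text
clock: 3.5
tool_pos: [0.5792, 0.2198, 0.185]
tool_rot: [[-0.996, 0.091, 0.003], [0.091, 0.996, 0.001], [-0.003, 0.001, -1.0]]
contact_force: [-2.5, 0.0, 11.7]
gripper_width: 0.645
gripper_force: 63.3
```

>>> steer_hand([
  [[0,0,-0.02],0],
  [[0,0,-0.035],0],
  [[0,0,-0.035],0],
  [[0,0,-0.025],0],
  [[0,0,-0.004],-0.0235],
  [[0,0,0],0],
])

```text
clock: 4.25
tool_pos: [0.5785, 0.2196, 0.3016]
tool_rot: [[-0.998, 0.067, -0.0], [0.067, 0.998, -0.0], [0.0, -0.0, -1.0]]
contact_force: [0.4, -0.4, -3.6]
gripper_width: 0.645
gripper_force: 64.6
```

>>> steer_hand([
  [[0,-0.03,0],0],
  [[0,-0.045,0],0],
  [[0,-0.05,0],0],
  [[0,-0.05,0],0],
  [[0,-0.05,0],0],
  [[0,-0.045,0],0],
  [[0,-0.031,0],0],
  [[0,0,0],0],
])

```text
clock: 5.25
tool_pos: [0.5581, -0.0824, 0.3005]
tool_rot: [[-0.998, 0.07, -0.002], [0.07, 0.998, 0.0], [0.002, 0.0, -1.0]]
contact_force: [0.2, 0.9, -2.7]
gripper_width: 0.648
gripper_force: 64.7
```

Run:
```python
from h import *
s=env.get_state();w=wristcam(get_image('wrist'),s)
sd=get_image('side');t=get_image('top')
c=lambda d,x,y:cv2.resize(d['frame'][y:y+75,x:x+100,::-1],None,fx=4,fy=4,interpolation=cv2.INTER_CUBIC)
im=np.hstack([c(t,228,165),c(sd,240,180)]);cv2.imwrite('pics/c2.png',im);cv2.imwrite('pics/w2.png',w['frame'][:,:,::-1])
print(s['clock'],s['tool_pos'],s['tool_rot'])
```

```text
5.25 [ 0.55808204 -0.08244322  0.30046246] [[-9.97552935e-01  6.98876809e-02 -1.96291818e-03]
 [ 6.98874688e-02  9.97554866e-01  1.76488209e-04]
 [ 1.97045293e-03  3.88729476e-05 -9.99998058e-01]]
```

View pics/w2.png

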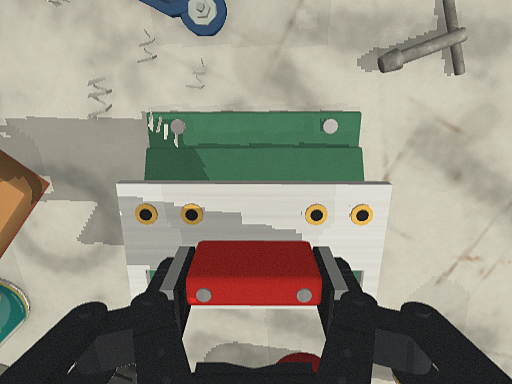

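View pics/c2.png

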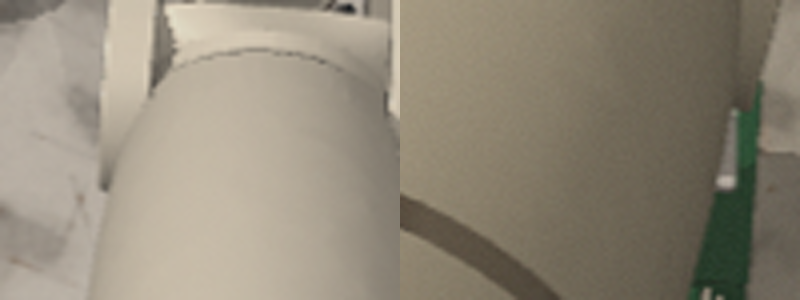

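Run:
```python
from h import *
s=env.get_state();w=wristcam(get_image('wrist'),s);R=s['tool_rot'];p=s['tool_pos']
g=cv2.cvtColor(w['frame'],cv2.COLOR_RGB2GRAY)
print('col250',g[105:190,254].tolist())
for z in(p[2]-.185+.006,p[2]-.183+.006):
  for uv in((117,184.5),(391,183.5),(250,306.),(204,296)): print(uv,(R.T@(ray(w,uv,z)-p)).round(4))
e=np.array([np.cos(-.0676),np.sin(-.0676),0]);n=np.array([-e[1],e[0],0]);o=np.array([.5734,-.0815,.042])
print(proj(w,[o+e*-.0494+n*y+[0,0,-.0285] for y in(.085,-.085)]))
for uv in((146,148.),(363,148.)): print(ray(w,uv,.0135)-o, (ray(w,uv,.0135)-o)@e,(ray(w,uv,.0135)-o)@n)
```

```text
col250 [187, 184, 185, 183, 185, 199, 120, 78, 95, 106, 101, 101, 102, 102, 101, 104, 103, 105, 104, 102, 105, 103, 103, 103, 105, 102, 96, 98, 99, 100, 97, 100, 99, 99, 98, 102, 104, 83, 74, 73, 75, 59, 73, 93, 94, 88, 97, 96, 99, 90, 92, 94, 96, 96, 93, 95, 94, 96, 98, 93, 99, 90, 96, 98, 96, 92, 95, 95, 97, 96, 95, 95, 98, 93, 94, 103, 112, 106, 97, 196, 216, 212, 208, 209, 209]
(117, 184.5) [ 0.0368 -0.0639  0.179 ]
(391, 183.5) [0.0374 0.0649 0.1791]
(250, 306.0) [-0.0311 -0.0015  0.179 ]
(204, 296) [-0.0248 -0.0259  0.179 ]
(117, 184.5) [ 0.0374 -0.063   0.177 ]
(391, 183.5) [0.038  0.064  0.1771]
(250, 306.0) [-0.0296 -0.0015  0.177 ]
(204, 296) [-0.0234 -0.0255  0.177 ]
[[360.814567   147.59457398]
 [144.29501009 147.37903686]]
[-0.05445265 -0.08021671 -0.0285    ] -0.048909761601085754 -0.08371168612426187
[-0.04310881  0.08986734 -0.0285    ] -0.04908075778383568 0.08675014243553711
```

>>> steer_hand([
  [[0.006,0.0022,0],0],
  [[0,0,0.015],0],
  [[0,0,0.0155],0],
  [[0,0,0],0],
  [[0,0,0],0],
])

```text
clock: 6.08
tool_pos: [0.5528, -0.0781, 0.2712]
tool_rot: [[-0.998, 0.067, -0.0], [0.067, 0.998, -0.0], [0.0, -0.0, -1.0]]
contact_force: [0.2, 0.7, -2.9]
gripper_width: 0.642
gripper_force: 64.7
```

>>> steer_hand([
  [[-0.003,0,0.0052],0],
  [[-0.003,0,0.0052],0],
  [[-0.003,0,0.0052],0],
  [[0,0,0],0],
  [[0,0,0],0],
])

```text
clock: 6.7
tool_pos: [0.5616, -0.0786, 0.2556]
tool_rot: [[-0.998, 0.067, -0.0], [0.067, 0.998, -0.0], [0.0, -0.0, -1.0]]
contact_force: [-0.6, -0.5, -3.0]
gripper_width: 0.646
gripper_force: 64.7
```

Run:
```python
from h import *
s=env.get_state();w=wristcam(get_image('wrist'),s)
f=w['frame'][:,:,::-1];cv2.imwrite('pics/w3.png',cv2.resize(f[160:340,90:420],None,fx=2.4,fy=2.4,interpolation=cv2.INTER_CUBIC))
```

```text
(no output)
```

View pics/w3.png

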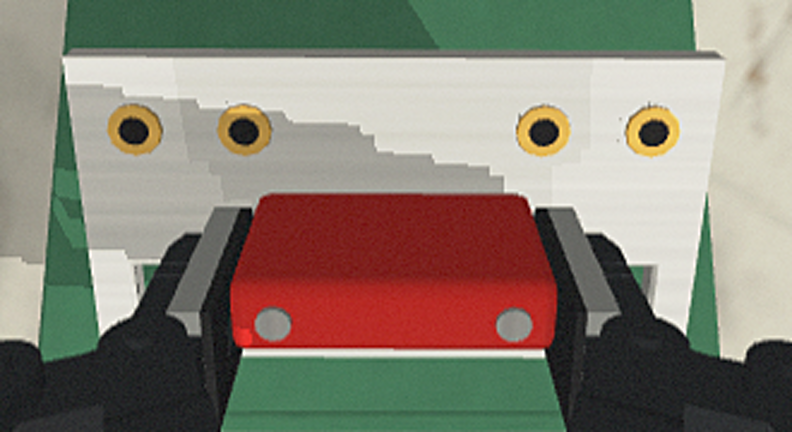

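Create m.py:
```python
from h import *
s=env.get_state();w=wristcam(get_image('wrist'),s);R=s['tool_rot'];p=s['tool_pos'];F=w['frame'].astype(int)
print(p)
# panel plane through fit
e=np.array([np.cos(-.0676),np.sin(-.0676),0]);n=np.array([-e[1],e[0],0]);o=np.array([.5734,-.0815,.042])
N=np.array([-.5*e[0],-.5*e[1],.866]);Rc=cv2.Rodrigues(w['rvec'])[0];c=-Rc.T@w['tvec']
def pl(uv,q,N):
    v=Rc.T@np.linalg.inv(w['mtx'])@np.array([*uv,1.]);return c+v*((q-c)@N)/(v@N)
G=(F[:,:,1]-F[:,:,0]>18)&(F[:,:,1]>F[:,:,2])
for r in(130,140,150,160,170,178):
    u=np.where(G[r,60:450])[0]+60
    if len(u)>50: print(r,u.min(),u.max(),[((pl((x,r),o,N)-o)@n).round(4) for x in(u.min()-.5,u.max()+.5)])
zt=p[2]-.179
for r in(188,195,205):
    b=F[r].min(1)>0
    print(r,[ (x,F[r,x].tolist()) for x in()])
    L=np.where((F[r,:,0]-F[r,:,1]>-8)&(F[r].sum(1)>230)&(F[r,:,2]-F[r,:,0]>-30))[0];L=L[(L>105)&(L<402)];print(r,L.min(),L.max(),[((ray(w,(x,r),zt)-o)@n).round(4) for x in(L.min()-.5,L.max()+.5)])
```

```bash
python3 m.py
```

```text
[ 0.56161179 -0.07866165  0.25574484]
130 121 375 [np.float64(-0.0858), np.float64(0.083)]
140 123 373 [np.float64(-0.0839), np.float64(0.0812)]
150 124 372 [np.float64(-0.0827), np.float64(0.08)]
160 118 377 [np.float64(-0.0861), np.float64(0.0828)]
170 117 378 [np.float64(-0.0862), np.float64(0.0829)]
178 117 379 [np.float64(-0.0857), np.float64(0.0832)]
188 []
188 106 401 [np.float64(-0.0675), np.float64(0.0721)]
195 []
195 106 401 [np.float64(-0.068), np.float64(0.0726)]
205 []
205 106 401 [np.float64(-0.0687), np.float64(0.0733)]
```

>>> steer_hand([
  [[0.0007,-0.0035,0],0],
  [[0,0,0],0],
])

```text
clock: 7.05
tool_pos: [0.5606, -0.0824, 0.2557]
tool_rot: [[-0.998, 0.068, 0.0], [0.068, 0.998, -0.0], [-0.0, -0.0, -1.0]]
contact_force: [-0.5, -0.6, -2.1]
gripper_width: 0.641
gripper_force: 64.7
```

>>> steer_hand([
  [[-0.0025,0,0.0043],0],
  [[-0.0025,0,0.0043],0],
  [[0,0,0],0],
  [[0,0,0],0],
])

```text
clock: 7.55
tool_pos: [0.5657, -0.0824, 0.2469]
tool_rot: [[-0.998, 0.067, -0.0], [0.067, 0.998, -0.0], [0.0, -0.0, -1.0]]
contact_force: [-0.5, 0.2, -2.3]
gripper_width: 0.646
gripper_force: 64.7
```

```bash
python3 m.py|head -5;  python3 - <<'E'
from h import *
w=get_image('wrist')
f=w['frame'][:,:,::-1];cv2.imwrite('pics/w4.png',cv2.resize(f[160:340,90:420],None,fx=2.4,fy=2.4,interpolation=cv2.INTER_CUBIC))
E
```

```text
[ 0.56567576 -0.08241009  0.24692447]
130 121 385 [np.float64(-0.0851), np.float64(0.082)]
140 122 384 [np.float64(-0.0839), np.float64(0.0809)]
150 123 383 [np.float64(-0.0828), np.float64(0.0797)]
160 117 389 [np.float64(-0.0859), np.float64(0.083)]
```

View pics/w4.png

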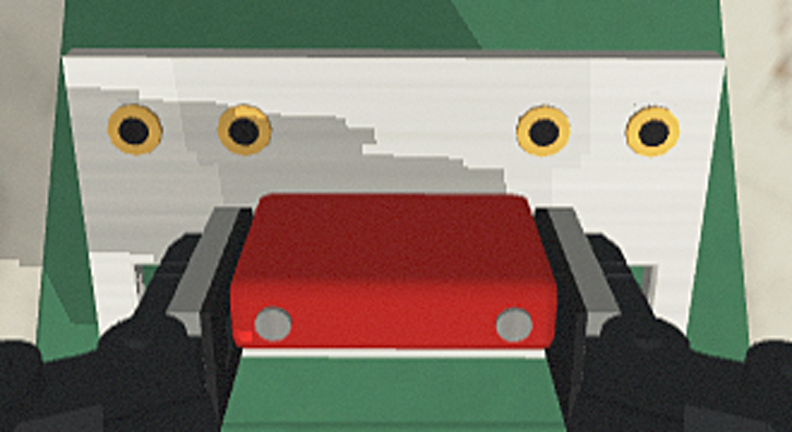

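>>> steer_hand([
  [[-0.0012,0,0.002],0],
  [[-0.0012,0,0.002],0],
  [[0,0,0],0],
  [[0,0,0],0],
])

```text
clock: 8.15
tool_pos: [0.5678, -0.0826, 0.2434]
tool_rot: [[-0.998, 0.067, -0.001], [0.067, 0.998, -0.0], [0.001, -0.0, -1.0]]
contact_force: [-8.9, 0.2, 8.1]
gripper_width: 0.645
gripper_force: 66.0
```

>>> steer_hand([
  [[-0.0006,0,0.001],0],
  [[-0.0006,0,0.001],0],
  [[0,0,0],0],
])

```text
clock: 8.52
tool_pos: [0.5682, -0.0826, 0.2429]
tool_rot: [[-0.998, 0.067, -0.003], [0.067, 0.998, -0.0], [0.003, -0.0, -1.0]]
contact_force: [-31.8, 1.7, 37.8]
gripper_width: 0.644
gripper_force: 69.6
```

>>> steer_hand([
  [[0.0016,0,-0.0026],0],
  [[0,0,0],0],
  [[0,0,0],0],
])

```text
clock: 8.9
tool_pos: [0.5677, -0.0826, 0.2436]
tool_rot: [[-0.998, 0.067, -0.0], [0.067, 0.998, -0.0], [0.0, -0.0, -1.0]]
contact_force: [-2.4, 0.1, 2.9]
gripper_width: 0.641
gripper_force: 65.4
```

>>> steer_hand([
  [[0,0,0],0],
  [[0,0,0],0],
  [[0,0,0],0],
  [[0,0,0],0],
], aperture=1.0)

```text
clock: 9.4
tool_pos: [0.5677, -0.0826, 0.2436]
tool_rot: [[-0.998, 0.067, -0.0], [0.067, 0.998, -0.0], [0.0, -0.0, -1.0]]
contact_force: [-0.7, 0.7, 0.1]
gripper_width: 0.999
gripper_force: 0.0
```

Run:
```python
from h import *
w=get_image('wrist')
f=w['frame'][:,:,::-1];cv2.imwrite('pics/w5.png',f)
```

```text
(no output)
```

View pics/w5.png

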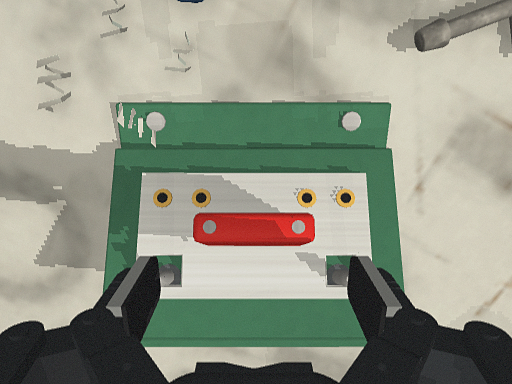

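The plate lies flush with both pins standing in the holes (grey pins at about (168,273) and (338,273)). I'm now retreating straight up and will check the pose numerically.

>>> steer_hand([
  [[0,0,-0.02],0],
  [[0,0,-0.04],0],
  [[0,0,-0.05],0],
  [[0,0,-0.05],0],
  [[0,0.04,0],0],
  [[0,0.05,0],0],
  [[0,0.05,0],0],
  [[0,0.05,0],0],
])

```text
clock: 10.45
tool_pos: [0.5803, 0.1086, 0.4037]
tool_rot: [[-0.998, 0.067, 0.0], [0.067, 0.998, -0.0], [-0.0, -0.0, -1.0]]
contact_force: [1.0, 0.2, -0.3]
gripper_width: 1.001
gripper_force: 0.0
```

>>> steer_hand([
  [[0,0.05,0],0],
  [[0,0.04,0],0],
  [[0,0,0],0],
  [[0,0,0],0],
])

```text
clock: 10.95
tool_pos: [0.5865, 0.1965, 0.4035]
tool_rot: [[-0.998, 0.067, -0.0], [0.067, 0.998, -0.0], [0.0, -0.0, -1.0]]
contact_force: [0.9, -0.7, -1.0]
gripper_width: 1.001
gripper_force: 0.0
```

Run:
```python
from h import *
e=np.array([np.cos(-.0676),np.sin(-.0676),0]);n=np.array([-e[1],e[0],0]);o=np.array([.5734,-.0815,.042])
U=.866*e+[0,0,.5];N=-.5*e+[0,0,.866]
for k in('side','top'):
    d=get_image(k);F=d['frame'].astype(int);print(k)
    c=proj(d,[o])[0].astype(int)
    m=np.zeros(F.shape[:2],bool);m[c[1]-45:c[1]+45,c[0]-50:c[0]+50]=1
    W=(m&(F.min(2)>125)).astype(np.uint8)
    R=m&(F[:,:,0]>110)&(F[:,:,1]<70);v,u=np.where(R);print('red',u.mean(),v.mean(),R.sum())
    q=cv2.connectedComponentsWithStats(W);i=1+np.argmax(q[2][1:,4]);print('plate',q[2][i],q[3][i])
    for sh in(0,-.004): print(sh,'bar',proj(d,[o+sh*U+.024*N])[0],'corners',proj(d,[o+(sh+x)*U+y*n+.006*N for x,y in((.035,.065),(.035,-.065),(-.035,-.065),(-.035,.065))]).round(1).tolist())
    cnt=cv2.findContours((q[1]==i).astype(np.uint8),0,2)[0][0];print(cv2.boxPoints(cv2.minAreaRect(cnt)).round(1).tolist())
```

```text
side
red 290.87142857142857 223.7357142857143 140
plate [ 260  206   61   36 1164] [289.10652921 221.3943299 ]
0 bar [289.85798006 221.88852781] corners [[261.2, 203.7], [320.4, 208.3], [318.1, 240.3], [258.7, 235.6]]
-0.004 bar [289.71870984 223.74391889] corners [[261.0, 205.5], [320.3, 210.1], [318.0, 242.2], [258.6, 237.4]]
[[259.0, 237.0], [261.3999938964844, 205.60000610351562], [320.5, 210.10000610351562], [318.0, 241.5]]
top
red 286.62105263157895 200.6315789473684 95
plate [ 235  152  100   90 4389] [278.14126225 194.54385965]
0 bar [286.39577564 198.88937025] corners [[261.6, 188.6], [306.9, 183.3], [309.4, 207.5], [264.3, 212.9]]
-0.004 bar [286.54424656 200.2942576 ] corners [[261.8, 190.0], [307.1, 184.7], [309.5, 208.9], [264.5, 214.3]]
[[235.0, 152.0], [334.0, 152.0], [334.0, 241.0], [235.0, 241.0]]
```

The measured corners match the flush pose to within a pixel, with the plate slid 4 mm down so it hangs on the pins. I'm handing it in.

```bash
python3 -c "
from workcell import env, ticket, get_image
print(ticket.job_done())"
```

```text
the job is handed in; nothing more can be done
None
```

The template hangs on both pins by its large square holes, with that edge uppermost and the plate flush on the slope. I let go of it, moved the arm clear, and handed the job in at about 11 s; I never moved the arm near the other things, but did not check their positions at the end.

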